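# Sell the hemmed-in gift box

## Robot

A 7-joint arm with a two-finger parallel gripper is mounted at the origin on a cart in front of the work surface, level with it; the furniture and walls round the work are solid. World frame = base frame: x ahead of the robot, y to its left, z up, the work surface at z = 0. Lengths are in mm, angles in rad, forces in N, time in s.
With the tool pointing down it reaches from about 425 to 825 mm from the base axis. Payload 3.6 kg.
Tool frame: the origin (TCP) lies between the finger pads; the fingertips stand 14 mm ahead of it and the grasp point (between the pads) lies 5 mm behind it; z points along the fingers, y is the line along which they close (so a half turn about z gives the same grasp; the last joint's range is limited). The gripper opens to 85 mm and grips with 20 to 120 N. Pads are 22 mm wide; open, the fingers measure 114 mm over their backs; the gripper's body (76 mm by 85 mm) begins 54 mm behind the grasp point. The pads swing forward as they close: fully open they stand 13 mm farther back than shut.
Start: joints at [1.153, 0.615, -0.013, 1.423, 0.008, 1.103, -0.04], TCP at [247.612, -600.957, 206.397] pointing down, gripper open.
Joint ranges: [-3.12, 3.12], [-0.3, 2.06], [-1.34, 1.32], [0.26, 2.42], [-1.36, 4.5], [0.01, 1.98], [-2.84, 2.84]. Speed limits (rad/s): [2.79, 2.79, 3.14, 3.14, 3.14, 3.14, 3.14].

## Interface

Orientations are given as a unit quaternion [x, y, z, w].
In Python, from bench import readout, imaging, ctrl, models gives the robot as it stands. The module is installed in compiled form; this text tells all that it offers.
- The arm moves only by the shell command python3 -m jog 'ROWS' [OPENING] [FORCE]. ROWS is JSON, a list of rows, each a list of 2 entries, a list of its own where there are three numbers: the shift along the tool's x, y, z scaled (see below), then the turn about the tool's z scaled (see below). In form: [[[x, y, z], roll], ...]. A call has 1 to 8 rows; each row shifts and turns the commanded pose from where the row before left it, along the tool's axes as they then stand; what a row does not reach is not made up. The controller multiplies each number of a shift by 0.2 m and each number of a turn by pi rad. A row lasts 1/8 s, in which the tool goes at most 62.5 mm and 10.7 degrees, less where a joint would pass 70% of its speed; a pose out of reach is approached as far as the arm can. A call with a number of a shift or a turn outside -1 to 1 is refused whole. A call with a gripper value outside its range is refused whole. OPENING is the closure, from -1 (fully open) to 1 (shut), set as the call begins (- or left out, the last holds). The fingers move at their own pace and stop on an object; FORCE is the grip in N (left out, the last holds). Time passes only in rows, so rows that do not move let the fingers close. It gives the time, the measured TCP pose, the force, the opening and the grip force at its end, in the units of the state.
- readout.sense(): the state, without advancing time (a new reading comes with each control period).
- imaging.camera(name): name is "side" or "top"; returns the picture (384x512x3 uint8, blue, green, red); there is no depth.
- imaging.camera_params(name): a dict with "mtx" (3x3 intrinsics, pixels), "k1" (the pictures are not rectified: a ray, as slopes to the right and down, at radius r is drawn at 1 + k1 r^2 times it, then the intrinsics apply), "rvec" (rotation vector, rad) and "tvec" (3), from world to camera coordinates, as OpenCV has them. Camera axes: x right, y down, z forward; pixel columns grow to the right and rows downward; lengths in mm; the calibration is good to about 2 mm. A picture is of the moment at which its call begins. camera_params takes no time and is no camera call.
- ctrl.hand_in(): hands the job in; it is judged then, once.
Trained networks look in the newest picture that a camera, given by its name, has taken for a name from the list of things; names that differ only in an ending like _2 or _b are one class to them, and where a whole thing is asked for, a point or a joint stands for the part that bears it (a point fixed in the world has none). Each returns a list of dicts, best first, with "confidence" (0 to 1); they miss things now and then, are a little off and sometimes report something else, mostly with a low value. They report only what shows in the picture. A call takes as long as a camera call.
- models.search_frame(name, camera): "rect" ([centre column, centre row, width, height] in pixels, round what is visible of it).
- models.cut_out(name, camera): "pixels" (384x512 bool, what is visible of it) and "rect" ([centre column, centre row, width, height] in pixels, round what is visible of it).
- models.mark_of(name, camera): "centre" ([column, row] in pixels: a listed point, or the origin of a listed thing).
The state is a dict: "time_s": time; "joints": joint angles; "joint_velocities": joint speeds; "tau": joint torques, N m; "position": TCP position; "eef_rot": TCP orientation; "contact_force": force on the tool from outside, world axes, zero at the start; "moment": the same for the moment, N m; "width": opening from 0.0 (shut) to 1.0 (fully open); "grip_force": force on a finger pad.
Only numpy, scipy, OpenCV 4.12 (cv2) and the standard library are available. Lean on these libraries where they do the work, as an engineer would, in place of code of your own. Each camera call takes 0.05 s, during which the arm holds its last target. There are 200 camera calls.

## Task

A customer has bought the long dark gift box that is hemmed in between the two small kraft-coloured ones on the wooden display board. Set both small boxes aside on the steel tray, lay the long box flat inside the open cardboard carton, then put the two small boxes back on the display board, each seated flat in the compartment it came from. Keep the boxes upright and leave the price card and the two wrapped chocolate bars alone.

Things in the scene. Friction and masses are not known exactly. Their poses are not given: they have to be found in the camera images.
- gift_long: The wanted box: long dark-brown gift box, orange ribbon, 91 mm along its x, 61 mm along its y; stiff body 28 mm high, bow up to 48 mm (gives no resistance). 90 g. Origin: centre of its underside. Starts in the board's middle compartment, x across the row. Only its 61 mm width fits a gripper, and the small boxes stand 13 mm from those two faces.
- gift_square: Small square kraft gift box, orange ribbon, 67 x 67 mm; stiff body 34 mm high, bow up to 54 mm (gives no resistance). 90 g. Origin: centre of its underside. Starts in one of the two outer compartments, its x across the row; the faces square to x are free to grip.
- gift_narrow: Small narrower and taller kraft gift box, orange ribbon, 51 mm along its x, 67 mm along its y; stiff body 45 mm high, bow up to 65 mm (gives no resistance). 90 g. Origin: centre of its underside. Starts in the other outer compartment, its x across the row; the faces square to x are free to grip.
- display_board: Fixed wooden board, 112 mm (its x) by 246 mm (its y), floor 10 mm above the worktop. Round brass rods on it, tops 16 mm above the worktop, frame three compartments in a row along y: the middle one at y = 0, 98 x 68 mm inside (x by y); the outer ones at y = +77 and -77 mm, 74 x 74 mm inside. Origin: centre of its underside, at worktop level.
- steel_tray: Fixed flat rectangular steel tray with a rolled rim, the side area: 104 mm (its x) by 180 mm (its y) outside, flat inside 92 x 168 mm, floor 2 mm above the worktop, rim 8 mm high. The two small boxes fit flat inside the rim side by side along its y, centres 41 mm either side of the middle. Origin: centre of its underside.
- carton: Fixed shallow open base of a brown cardboard carton, fitted to the long box: inside 99 mm (its x) by 69 mm (its y), floor 3 mm above the worktop, walls 3 mm thick and 15 mm high from the worktop. The long box's x goes along the carton's x, either way round. Origin: centre of its underside.
- price_card: Bystander: white price card upright in a small oak block, 18 x 68 x 50 mm, loose, close behind the display board (far side from the robot), left of its middle. Origin: centre of its underside. (To its right stands a fixed wooden chest, 150 mm high, x over 0.67 m, y from -0.18 to 0.08 m.)
- choc_bar_1: Bystander: green-wrapped chocolate bar lying flat, 36 x 95 x 9 mm, loose, beyond the work. Origin: centre of its underside. (Between robot and work stands a glass guard 0.30 m high, top edge at x = 0.41 m, y from -0.26 m leftward.)
- choc_bar_0: Bystander: orange-wrapped chocolate bar lying flat, 36 x 95 x 9 mm, loose, at the far left, beyond the work. Origin: centre of its underside.

How it is judged (in metres and radians):
On the way, in this order (a step that is already met when the one before it is completed fails the run):
1. both small boxes stand flat on the steel tray (x of gift_square in the frame of steel_tray between -0.022 and 0.022 m and y of gift_square in the frame of steel_tray between -0.06 and 0.06 m and z of each of gift_square, gift_narrow in the frame of steel_tray below 0.005 m and linear speed of each of gift_square, gift_narrow below 0.02 m/s and angle between each of gift_square, gift_narrow's own z axis and vertical below 0.06 rad and x of gift_narrow in the frame of steel_tray between -0.022 and 0.022 m and y of gift_narrow in the frame of steel_tray between -0.06 and 0.06 m), for 0.2 s.
2. the long box lies flat inside the carton (x of gift_long in the frame of carton between -0.008 and 0.008 m and y of gift_long in the frame of carton between -0.008 and 0.008 m and z of gift_long in the frame of carton below 0.006 m and angle between the x axis of gift_long and the x axis of carton, either way round below 0.12 rad and linear speed of gift_long below 0.02 m/s and angle between gift_long's own z axis and vertical below 0.06 rad), for 0.2 s.
At the end, for the whole second after the job is handed in: The long box lies flat inside the carton walls (within 8 mm of its centre, along it), and each small box is flat on the floor of the display board's compartment in which it began, within 15 mm of where it stood; all upright, released and at rest (all of step 2 and distance of each of gift_square, gift_narrow from where it was at the start of the episode below 0.015 m and z of each of gift_square, gift_narrow in the frame of display_board below 0.013 m and linear speed of each of gift_square, gift_narrow below 0.02 m/s and angle between each of gift_square, gift_narrow's own z axis and vertical below 0.06 rad); the robot touches nothing.
It fails at once if a gift box is tipped over (angle between any of gift_square, gift_narrow, gift_long's own z axis and vertical above 0.5 rad).
It fails at once if the price card or a chocolate bar is disturbed (moved more than 20 mm) (distance of any of price_card, choc_bar_0, choc_bar_1 from where it was at the start of the episode above 0.02 m).
It also fails if it takes over 141 s, if anything falls off the work surface, if the arm or the gripper's body presses on something with over 40 N, if the wrist force passes 120 N, or if a joint passes its speed limit or range.

## Working session

There is one attempt and no reset: what is moved stays moved. The work goes in short steps, Python scripts to look and compute and a shell command to move; the robot and the scene stay as the last step left them, time stands still between calls to the robot, and variables do not carry over. Pictures are saved under pics/ and viewed, at most 14 in all, crops included, and the job is handed in when it is done.

```bash
mkdir -p pics; cat > h.py <<'E'
import numpy as np, cv2
from bench import readout, imaging, ctrl, models
from scipy.spatial.transform import Rotation as R
def cam(n):
    p=imaging.camera_params(n); return np.array(p["mtx"],float),float(p["k1"]),cv2.Rodrigues(np.array(p["rvec"],float))[0],np.array(p["tvec"],float).ravel()
def pix2w(n,uv,z):
    K,k1,Rm,t=cam(n); uv=np.atleast_2d(uv).astype(float)
    o=cv2.undistortPoints(uv.reshape(-1,1,2),K,np.array([k1,0,0,0,0.])).reshape(-1,2)
    d=np.c_[o,np.ones(len(o))]@Rm; c=-Rm.T@t
    return c+d*((z-c[2])/d[:,2])[:,None]
def w2pix(n,P):
    K,k1,Rm,t=cam(n)
    return cv2.projectPoints(np.atleast_2d(P).astype(float),cv2.Rodrigues(Rm)[0],t,K,np.array([k1,0,0,0,0.]))[0].reshape(-1,2)
E
cat > a.py <<'E'
from h import *
s=readout.sense(); print(s)
for n in ("top","side"):
    im=imaging.camera(n); cv2.imwrite(f"pics/{n}0.png",im)
    K,k,Rm,t=cam(n); print(n,"cam at",(-Rm.T@t).round(),"k1",k,"f",K[0,0])
    for o in "gift_long gift_square gift_narrow display_board steel_tray carton price_card choc_bar_0 choc_bar_1".split():
        m=models.mark_of(o,n)[:2]; print(n,o,[(np.round(d["centre"],1).tolist(),round(d["confidence"],2),pix2w(n,d["centre"],0)[0].round(0).tolist()) for d in m])
E
python3 a.py
```

```text
{'time_s': 0.0, 'joints': array([ 1.1534868 ,  0.61589309, -0.01262925,  1.42494184,  0.00806295,
        1.1033952 , -0.04041524]), 'joint_velocities': array([ 1.17700358e-03, -1.88204734e-03, -6.85177859e-04,  3.11967379e-04,
       -8.16748698e-04,  2.48375007e-05, -2.82196956e-04]), 'tau': array([ 2.51902575e-04, -4.69218636e+01,  2.59019695e-01, -1.71035671e+01,
        9.87056148e-03,  9.59729310e-03, -1.47954233e-05]), 'position': array([ 247.31004445, -600.19709756,  205.24091408]), 'eef_rot': array([ 9.80963932e-01,  1.94185706e-01, -2.50179064e-04, -1.26987581e-03]), 'contact_force': array([ 0.17624163, -0.02591956, -0.03578804]), 'moment': array([-0.00695966,  0.0107096 , -0.03345206]), 'grip_force': 0.0, 'width': 0.9999662219967941}
top cam at [ 485.   55. 1071.] k1 -0.026122110548285213 f 449.5202378488108
top gift_long [([254.4, 221.9], 0.71, [564.0, 73.0, 0.0])]
top gift_square [([133.8, 184.0], 0.28, [658.0, 365.0, 0.0])]
top gift_narrow [([223.1, 218.4], 0.94, [573.0, 148.0, 0.0])]
top display_board [([253.4, 225.1], 0.69, [556.0, 75.0, 0.0])]
top steel_tray []
top c
[... 438 characters left out ...]
, [566.0, 56.0, 0.0])]
side gift_square [([295.0, 196.7], 0.82, [574.0, -23.0, 0.0])]
side gift_narrow [([268.6, 221.6], 0.65, [582.0, 114.0, -0.0]), ([225.6, 209.6], 0.43, [708.0, 127.0, 0.0])]
side display_board [([282.7, 214.9], 0.74, [564.0, 69.0, 0.0])]
side steel_tray [([330.7, 161.8], 0.65, [564.0, -250.0, 0.0])]
side carton [([317.3, 181.9], 0.6, [552.0, -124.0, 0.0]), ([178.9, 269.0], 0.53, [673.0, 376.0, 0.0])]
side price_card [([244.3, 213.1], 0.85, [656.0, 115.0, 0.0])]
side choc_bar_0 [([180.5, 268.8], 0.78, [671.0, 373.0, 0.0]), ([224.4, 213.3], 0.71, [702.0, 143.0, 0.0])]
side choc_bar_1 [([180.5, 268.8], 0.78, [671.0, 373.0, 0.0]), ([224.4, 213.3], 0.71, [702.0, 143.0, 0.0])]
```

```bash
python3 - <<'E'
import cv2
a=cv2.imread("pics/top0.png")[130:320,190:450]; cv2.imwrite("pics/t1.png",cv2.resize(a,None,fx=3,fy=3,interpolation=cv2.INTER_CUBIC))
a=cv2.imread("pics/side0.png"); cv2.imwrite("pics/s1.png",cv2.resize(a[120:280,150:400],None,fx=3.2,fy=3.2,interpolation=cv2.INTER_CUBIC))
E
```

```text
(no output)
```

View pics/t1.png

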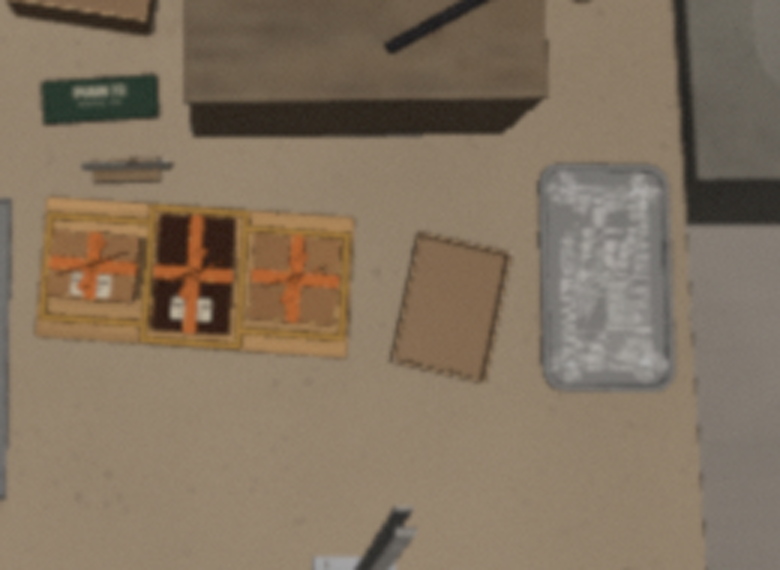

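View pics/s1.png

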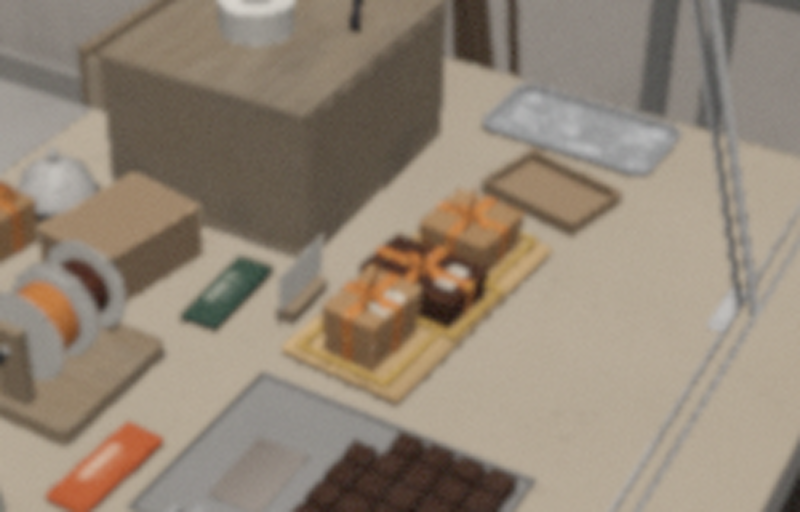

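The top view shows the board (crop corners ~(47,197), (354,217), (347,356), (36,335)) with narrow on the left, long in the middle and square on the right. The carton is at ~(450,307), yawed, and the tray at ~(605,277) has its long side along world x. The price card is close behind the narrow box. Next I fit the silhouettes.

```bash
cat > fit.py <<'E'
from h import *
from scipy.optimize import minimize
D=dict(gift_long=(91,61,10,38),gift_square=(67,67,10,44),gift_narrow=(51,67,10,55),display_board=(112,246,0,10),steel_tray=(104,180,0,8),carton=(105,75,0,15))
def sil(n,p,d):
    c,s=np.cos(p[2]),np.sin(p[2]); P=[]
    for z in d[2:]:
        for a,b in ((1,1),(1,-1),(-1,-1),(-1,1)):
            x,y=a*d[0]/2,b*d[1]/2; P.append((p[0]+c*x-s*y,p[1]+s*x+c*y,z))
    h=cv2.convexHull(w2pix(n,P).astype(np.float32))
    m=np.zeros((384*4,512*4),np.uint8); cv2.fillConvexPoly(m,np.round((h*4+1.5)*16).astype(np.int32),1,shift=4); return m>0
def fit(o,n,p0,d=None,hull=True):
    d=d or D[o]
    r=models.cut_out(o,n)
    r=[q for q in r if np.linalg.norm(np.array(q["rect"][:2])-w2pix(n,[[p0[0],p0[1],d[3]]])[0])<20]
    if not r: return None
    m=r[0]["pixels"].astype(np.uint8)
    if hull:
        m=cv2.morphologyEx(m,cv2.MORPH_OPEN,np.ones((3,3)))
        c=np.vstack(cv2.findContours(m,0,1)[0]); hh=cv2.convexHull(c); cv2.fillConvexPoly(m,hh,1)
    M=cv2.resize(m.astype(np.float32),None,fx=4,fy=4,interpolation=cv2.INTER_LINEAR)>0.5
    f=lambda p:1-(lambda s:(s&M).sum()/(s|M).sum())(sil(n,[p[0],p[1],p[2]/100],d))
    b=None
    q=minimize(f,[p0[0],p0[1],p0[2]*100],method="Nelder-Mead",options=dict(initial_simplex=[[p0[0]-8,p0[1]-8,p0[2]*100-6],[p0[0]+10,p0[1],p0[2]*100],[p0[0],p0[1]+10,p0[2]*100],[p0[0],p0[1],p0[2]*100+10]],xatol=.1,fatol=1e-4))
    return q.x[0].round(1),q.x[1].round(1),(q.x[2]/100).round(3),"iou",round(1-q.fun,3),round(r[0]["confidence"],2)
E
python3 - <<'E'
from fit import *
G=dict(gift_long=(564,72,-.06),gift_square=(560,-5,-.06),gift_narrow=(573,148,-.06),display_board=(560,72,-.06),steel_tray=(563,-250,1.57),carton=(545,-130,-.17))
for n in("top","side"):
    imaging.camera(n)
    for o,p in G.items(): print(n,o,fit(o,n,p))
# hand corners of crop
c=lambda l:np.array(l)/3.+[190,130]
for nm,l,z in (("board",[(47,197),(354,217),(347,356),(36,335)],10),("carton",[(417,233),(509,255),(486,382),(390,362)],15),("tray",[(538,163),(668,163),(673,389),(541,389)],4)):
    w=pix2w("top",c(l),z)[:,:2]; print(nm,w.round(0).tolist(),w.mean(0).round(1))
E
```

```text
top gift_long (np.float64(563.5), np.float64(73.0), np.float64(-0.085), 'iou', np.float64(0.961), 0.93)
top gift_square (np.float64(558.7), np.float64(-4.0), np.float64(-0.061), 'iou', np.float64(0.955), 0.75)
top gift_narrow (np.float64(568.4), np.float64(149.9), np.float64(-0.074), 'iou', np.float64(0.945), 0.74)
top display_board (np.float64(563.1), np.float64(72.4), np.float64(-0.079), 'iou', np.float64(0.981), 0.72)
top steel_tray (np.float64(560.5), np.float64(-253.0), np.float64(1.527), 'iou', np.float64(0.969), 0.8)
top carton (np.float64(537.2), np.float64(-128.6), np.float64(-0.227), 'iou', np.float64(0.943), 0.57)
side gift_long (np.float64(568.6), np.float64(62.5), np.float64(-0.232), 'iou', np.float64(0.879), 0.76)
side gift_square (np.float64(564.9), np.float64(-14.9), np.float64(-0.051), 'iou', np.float64(0.828), 0.93)
side gift_narrow (np.float64(574.3), np.float64(142.0), np.float64(-0.087), 'iou', np.float64(0.947), 0.63)
side display_board (np.float64(566.6), np.float64(68.4), np.float64(-0.096), 'iou', np.float64(0.731), 0.9)
side steel_tray (np.float64(567.1), np.float64(-261.4), np.float64(1.515), 'iou', np.float64(0.937), 0.65)
side carton (np.float64(542.8), np.float64(-136.7), np.float64(-0.217), 'iou', np.float64(0.948), 0.62)
board [[626.0, 188.0], [608.0, -55.0], [499.0, -47.0], [517.0, 196.0]] [562.8  70.7]
carton [[594.0, -103.0], [577.0, -175.0], [478.0, -153.0], [494.0, -79.0]] [ 535.9 -127.8]
tray [[651.0, -204.0], [650.0, -308.0], [471.0, -301.0], [472.0, -198.0]] [ 561.1 -252.6]
```

```bash
cat > plan.py <<'E'
import sys,json
from h import *
# plan.py x y z a_deg n  : tool x axis heading a (deg); rows with common turn + shift
def plan(x,y,z,a,n,s=None):
    s=readout.sense() if s is None else s
    Rm=R.from_quat(s["eef_rot"]); X=Rm.as_matrix()[:,0]; a0=np.degrees(np.arctan2(X[1],X[0]))
    da=(a-a0+180)%360-180; d=np.array([x,y,z])-s["position"]
    print("pos",s["position"].round(1),"a",round(a0,2),"tilt",np.degrees(np.arccos(-Rm.as_matrix()[2,2])).round(2),"q7",s["joints"][6].round(2),"w",round(s["width"],3),"F",s["contact_force"].round(1))
    rows=[]
    for i in range(n):
        h=np.radians(a0+da*i/n); v=d/n/200
        rows.append([[round(v[0]*np.cos(h)+v[1]*np.sin(h),3),round(v[0]*np.sin(h)-v[1]*np.cos(h),3),round(-v[2],3)],round(-da/n/180,4)])
    print("step mm",np.linalg.norm(d/n).round(1),"deg",round(da/n,2)); print(json.dumps(rows).replace(" ",""))
if __name__=="__main__":
    v=[float(q) for q in sys.argv[1:]]; plan(*v[:4],int(v[4]))
E
python3 plan.py 520 -320 330 40 8
```

```text
pos [ 247.6 -601.   206.4] a 22.4 tilt 0.0 q7 -0.04 w 1.0 F [-0.2  0.2  0.8]
step mm 51.3 deg 2.2
[[[0.224,-0.097,-0.077],-0.0122],[[0.228,-0.089,-0.077],-0.0122],[[0.231,-0.08,-0.077],-0.0122],[[0.234,-0.071,-0.077],-0.0122],[[0.237,-0.062,-0.077],-0.0122],[[0.239,-0.053,-0.077],-0.0122],[[0.241,-0.044,-0.077],-0.0122],[[0.242,-0.034,-0.077],-0.0122]]
```

```bash
python3 -m jog '[[[0.224,-0.097,-0.077],-0.012],[[0.228,-0.089,-0.077],-0.012],[[0.231,-0.08,-0.077],-0.012],[[0.234,-0.071,-0.077],-0.012],[[0.237,-0.062,-0.077],-0.012],[[0.239,-0.053,-0.077],-0.012],[[0.241,-0.044,-0.077],-0.012],[[0.242,-0.034,-0.077],-0.012]]' -1 40; python3 plan.py 558 -4 180 86 8
```

```text
time_s: 2.7
position: [521.7, -319.6, 330.3]
eef_rot: [0.94, 0.34, 0.0, 0.0]
contact_force: [0.1, 0.1, -0.6]
width: 1.003
grip_force: 0.0
pos [ 521.7 -319.6  330.3] a 39.73 tilt 0.03 q7 -0.42 w 1.003 F [ 0.1  0.1 -0.6]
step mm 43.9 deg 5.78
[[[0.143,-0.137,0.094],-0.0321],[[0.157,-0.122,0.094],-0.0321],[[0.168,-0.106,0.094],-0.0321],[[0.178,-0.088,0.094],-0.0321],[[0.186,-0.07,0.094],-0.0321],[[0.192,-0.051,0.094],-0.0321],[[0.196,-0.031,0.094],-0.0321],[[0.198,-0.011,0.094],-0.0321]]
```

```bash
python3 -m jog '[[[0.143,-0.137,0.094],-0.032],[[0.157,-0.122,0.094],-0.032],[[0.168,-0.106,0.094],-0.032],[[0.178,-0.088,0.094],-0.032],[[0.186,-0.07,0.094],-0.032],[[0.192,-0.051,0.094],-0.032],[[0.196,-0.031,0.094],-0.032],[[0.198,-0.011,0.094],-0.032]]'; python3 plan.py 558 -4 75 86 4
python3 - <<'E'
from h import *
im=imaging.camera("top"); 
for p in ([558,-4,180],[558+42,-4,185],[558-42,-4,185]): print(w2pix("top",[p]).round(1))
side=imaging.camera("side"); 
print(w2pix("side",[[558,-4,180]]).round(1))
a=cv2.resize(im[150:280,200:350],None,fx=3,fy=3); b=cv2.resize(side[120:280,220:360],None,fx=2.5,fy=2.5)
c=np.zeros((400,800,3),np.uint8); c[:390,:450]=a; c[:400,450:800]=b; cv2.imwrite("pics/m2.png",c)
E
```

```text
time_s: 3.7
position: [558.1, -4.2, 178.9]
eef_rot: [0.732, 0.681, 0.0, 0.0]
contact_force: [-0.6, -0.7, 0.5]
width: 0.995
grip_force: 0.0
pos [558.1  -4.2 178.9] a 85.92 tilt 0.05 q7 -0.32 w 0.995 F [-0.6 -0.7  0.5]
step mm 26.0 deg 0.02
[[[0.0,-0.0,0.13],-0.0001],[[0.0,-0.0,0.13],-0.0001],[[0.0,-0.0,0.13],-0.0001],[[0.0,-0.0,0.13],-0.0001]]
[[291.6 217.8]]
[[291.4 196.4]]
[[292.2 239. ]]
[[300.4 144.7]]
```

View pics/m2.png

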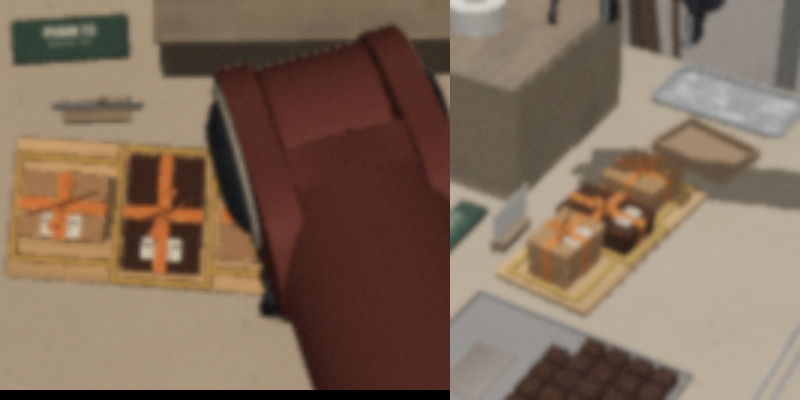

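The top view shows the arm over the square box. The side crop doesn't show the gripper where I expected it, at ~(300,145), so I'll look at the wider picture.

```bash
python3 - <<'E'
from h import *
side=imaging.camera("side"); cv2.imwrite("pics/s3.png",cv2.resize(side[0:230,200:400],None,fx=2.6,fy=2.6))
s=readout.sense(); p=s["position"]
for dz in (0,50,150): print(w2pix("side",[p+[0,0,dz]]).round(1))
E
```

```text
[[300.3 145.6]]
[[301.3 128.2]]
[[303.4  91. ]]
```

View pics/s3.png

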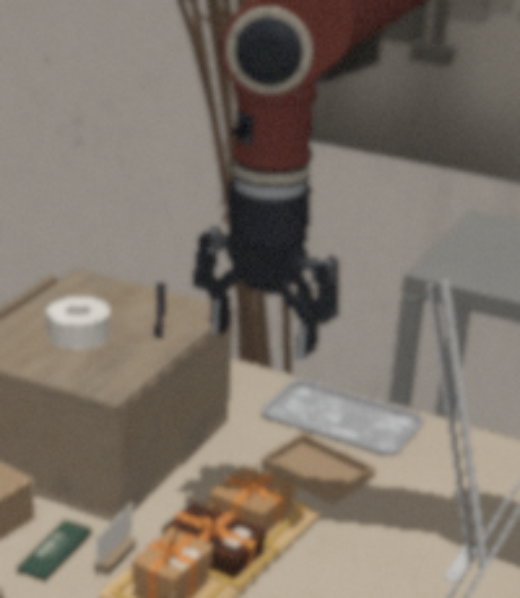

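Mean fingertip position is at ~(301,133), about 12 px above the expected spot, so I'll descend gradually and check from nearer.

```bash
python3 -m jog '[[[0,0,0.13],0],[[0,0,0.13],0],[[0,0,0.13],0],[[0,0,0.13],0],[[0,0,0],0]]'; python3 - <<'E'
from h import *
side=imaging.camera("side"); cv2.imwrite("pics/s4.png",cv2.resize(side[120:240,230:350],None,fx=5,fy=5,interpolation=cv2.INTER_CUBIC))
p=readout.sense()["position"]; print(p)
for q in ([0,0,0],[50,-3,0],[-50,3,0]): print(((w2pix("side",[p+q])-[230,120])*5).round(0))
E
```

```text
time_s: 4.47
position: [556.7, -7.2, 74.0]
eef_rot: [0.734, 0.679, -0.002, -0.001]
contact_force: [-0.4, 1.2, 0.5]
width: 1.001
grip_force: 0.0
[557.86118869  -6.64675043  75.32252107]
[[345. 292.]]
[[265. 264.]]
[[427. 322.]]
```

View pics/s4.png

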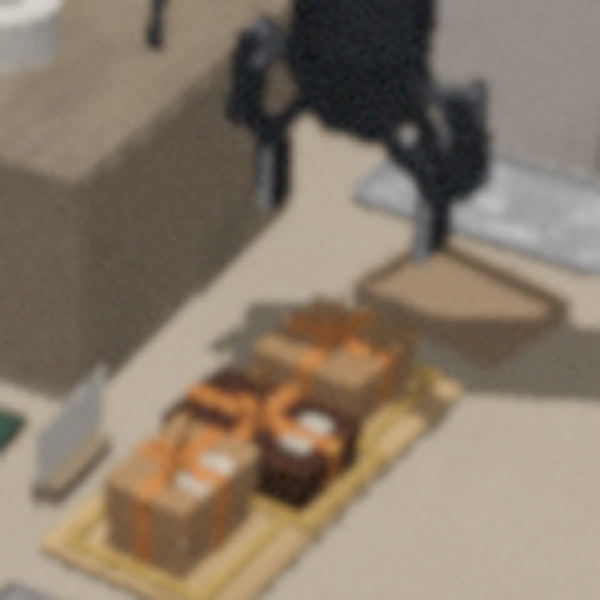

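```bash
python3 plan.py 558.5 -4 38 86 4; python3 -m jog '[[[0.003,0,0.046],0],[[0.003,0,0.046],0],[[0.003,0,0.046],0],[[0.003,0,0.046],0],[[0,0,0],0]]'; python3 - <<'E'
from h import *
side=imaging.camera("side"); cv2.imwrite("pics/s5.png",cv2.resize(side[120:240,230:350],None,fx=5,fy=5,interpolation=cv2.INTER_CUBIC))
p=readout.sense()["position"]; print(p)
for q in ([0,0,0],[50,-3,0],[-50,3,0]): print(((w2pix("side",[p+q])-[230,120])*5).round(0))
E
```

```text
pos [557.9  -6.6  75.3] a 85.63 tilt 0.06 q7 -0.38 w 1.004 F [0.5 0.6 0.6]
step mm 9.4 deg 0.09
[[[0.003,0.001,0.047],-0.0005],[[0.003,0.001,0.047],-0.0005],[[0.003,0.001,0.047],-0.0005],[[0.003,0.001,0.047],-0.0005]]
time_s: 5.15
position: [557.2, -2.7, 37.5]
eef_rot: [0.733, 0.681, -0.001, -0.001]
contact_force: [-0.3, -0.3, 0.7]
width: 1.001
grip_force: 0.0
[557.69923674  -2.69362018  37.97333971]
[[338. 353.]]
[[260. 325.]]
[[419. 383.]]
```

View pics/s5.png

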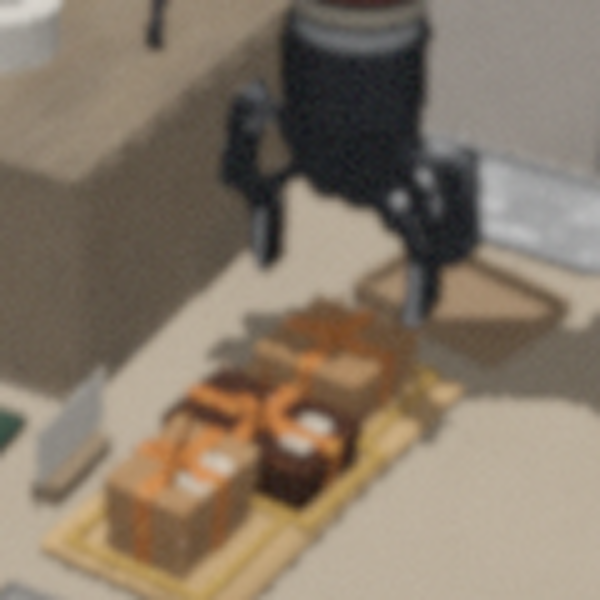

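```bash
python3 -m jog '[[[-0.003,0,0.018],0],[[-0.003,0,0.018],0],[[0,0,0],0]]'; python3 -m jog '[[[0,0,0],0],[[0,0,0],0],[[0,0,0],0],[[0,0,0],0]]' 0.3 20; python3 - <<'E'
from h import *
side=imaging.camera("side"); cv2.imwrite("pics/s6.png",cv2.resize(side[120:240,230:350],None,fx=5,fy=5,interpolation=cv2.INTER_CUBIC))
print(readout.sense()["position"])
E
```

```text
time_s: 5.58
position: [557.7, -4.2, 31.0]
eef_rot: [0.733, 0.68, -0.0, -0.0]
contact_force: [0.1, -0.7, 0.0]
width: 1.002
grip_force: 0.0
time_s: 6.08
position: [557.9, -4.0, 31.3]
eef_rot: [0.733, 0.68, 0.0, -0.0]
contact_force: [-1.1, 0.0, -0.6]
width: 0.348
grip_force: 0.0
[557.93456898  -3.9718643   31.28916029]
```

View pics/s6.png

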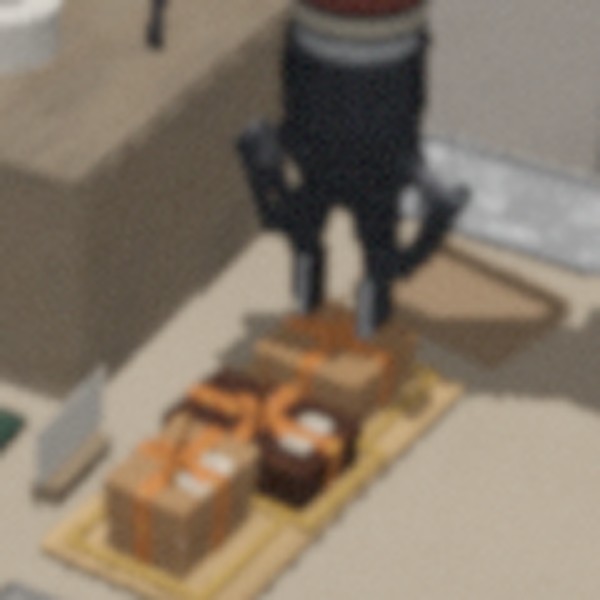

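Fingers closed to 35% without touching the body, and their tips are at crop (310,308)/(370,335). So the tips sit ~25 mm higher than the reading implies. I'll reopen and step down, watching the force.

```bash
python3 -m jog '[[[0,0,0],0],[[0,0,0],0],[[0,0,0],0],[[0,0,0],0]]' -1 20; python3 -m jog '[[[0,0,0.03],0],[[0,0,0.03],0],[[0,0,0.03],0],[[0,0,0.03],0],[[0,0,0.02],0],[[0,0,0],0]]'; python3 - <<'E'
from h import *
side=imaging.camera("side"); cv2.imwrite("pics/s7.png",cv2.resize(side[120:240,230:350],None,fx=5,fy=5,interpolation=cv2.INTER_CUBIC))
p=readout.sense()["position"];print(p,((w2pix("side",[p])-[230,120])*5).round(0))
E
```

```text
time_s: 6.62
position: [557.9, -4.0, 31.2]
eef_rot: [0.733, 0.68, 0.0, -0.0]
contact_force: [0.5, -0.5, 0.7]
width: 1.002
grip_force: 0.0
time_s: 7.38
position: [557.6, -4.0, 2.8]
eef_rot: [0.733, 0.68, -0.0, -0.0]
contact_force: [0.6, -0.6, -0.5]
width: 1.0
grip_force: 0.0
[557.85560947  -3.97953118   3.10273467] [[336. 404.]]
```

View pics/s7.png

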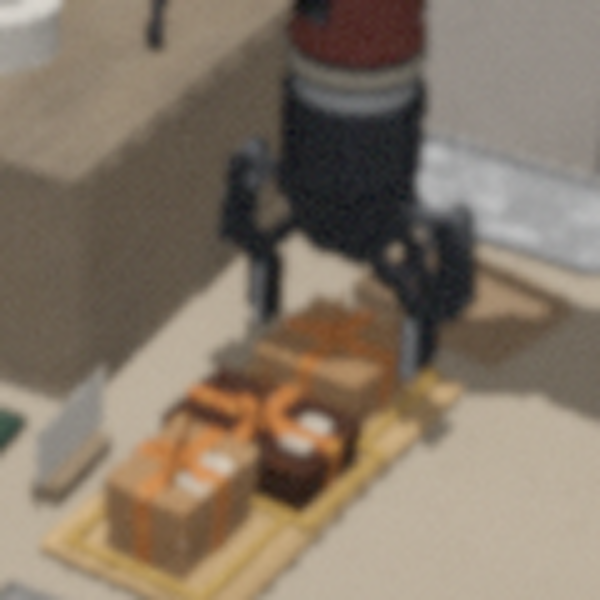

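```bash
python3 -m jog '[[[0,0,0.02],0],[[0,0,0],0]]'; python3 -m jog '[[[0,0,0],0],[[0,0,0],0],[[0,0,0],0],[[0,0,0],0],[[0,0,0],0],[[0,0,0],0]]' 1 30; python3 -c "
from h import *
s=readout.sense();print(s['position'].round(1),s['width'],s['grip_force'],s['contact_force'])"
```

```text
time_s: 7.68
position: [557.7, -4.0, -0.9]
eef_rot: [0.733, 0.68, -0.0, -0.0]
contact_force: [0.3, -0.3, -0.2]
width: 1.001
grip_force: 0.0
time_s: 8.43
position: [558.3, -4.0, -0.4]
eef_rot: [0.733, 0.68, 0.0, 0.0]
contact_force: [-0.3, -0.4, 5.3]
width: 0.765
grip_force: 34.6
[ 5.583e+02 -4.000e+00 -4.000e-01] 0.7650967540481065 34.614627957344055 [-0.31796012 -0.43705399  5.32646203]
```

```bash
python3 -m jog '[[[0,0,-0.05],0],[[0,0,-0.15],0],[[0,0,-0.2],0],[[0,0,-0.2],0],[[0,0,0],0]]'; python3 plan.py 601.5 -254.6 110 -2.3 12
```

```text
time_s: 9.05
position: [559.8, -3.7, 122.2]
eef_rot: [0.733, 0.68, 0.002, 0.002]
contact_force: [0.7, 1.3, -0.7]
width: 0.763
grip_force: 34.0
pos [559.8  -3.7 122.2] a 85.75 tilt 0.37 q7 -0.36 w 0.763 F [ 0.7  1.3 -0.7]
step mm 21.2 deg -7.34
[[[-0.103,0.025,0.005],0.0408],[[-0.099,0.038,0.005],0.0408],[[-0.093,0.05,0.005],0.0408],[[-0.086,0.062,0.005],0.0408],[[-0.077,0.072,0.005],0.0408],[[-0.068,0.082,0.005],0.0408],[[-0.057,0.09,0.005],0.0408],[[-0.045,0.096,0.005],0.0408],[[-0.032,0.101,0.005],0.0408],[[-0.019,0.104,0.005],0.0408],[[-0.005,0.106,0.005],0.0408],[[0.008,0.106,0.005],0.0408]]
```

```bash
python3 -m jog '[[[-0.103,0.025,0.005],0.041],[[-0.099,0.038,0.005],0.041],[[-0.093,0.05,0.005],0.041],[[-0.086,0.062,0.005],0.041],[[-0.077,0.072,0.005],0.041],[[-0.068,0.082,0.005],0.041],[[-0.057,0.09,0.005],0.041],[[-0.045,0.096,0.005],0.041]]'; python3 -m jog '[[[-0.032,0.101,0.005],0.041],[[-0.019,0.104,0.005],0.041],[[-0.005,0.106,0.005],0.041],[[0.008,0.106,0.005],0.041],[[0,0,0],0],[[0,0,0],0]]'; python3 plan.py 601.5 -254.6 20 -2.3 4
python3 - <<'E'
from h import *
side=imaging.camera("side"); cv2.imwrite("pics/s8.png",cv2.resize(side[70:210,230:390],None,fx=4,fy=4,interpolation=cv2.INTER_CUBIC))
E
```

```text
time_s: 10.05
position: [583.6, -171.8, 109.3]
eef_rot: [0.973, 0.229, -0.002, -0.001]
contact_force: [0.1, 0.7, -1.0]
width: 0.761
grip_force: 33.9
time_s: 10.8
position: [597.8, -253.4, 106.1]
eef_rot: [1.0, -0.023, -0.001, -0.001]
contact_force: [0.0, 0.7, -1.2]
width: 0.761
grip_force: 33.9
pos [ 597.8 -253.4  106.1] a -2.65 tilt 0.18 q7 -1.19 w 0.761 F [ 0.   0.7 -1.2]
step mm 21.5 deg 0.09
[[[0.005,0.001,0.108],-0.0005],[[0.005,0.001,0.108],-0.0005],[[0.005,0.001,0.108],-0.0005],[[0.005,0.001,0.108],-0.0005]]
```

View pics/s8.png

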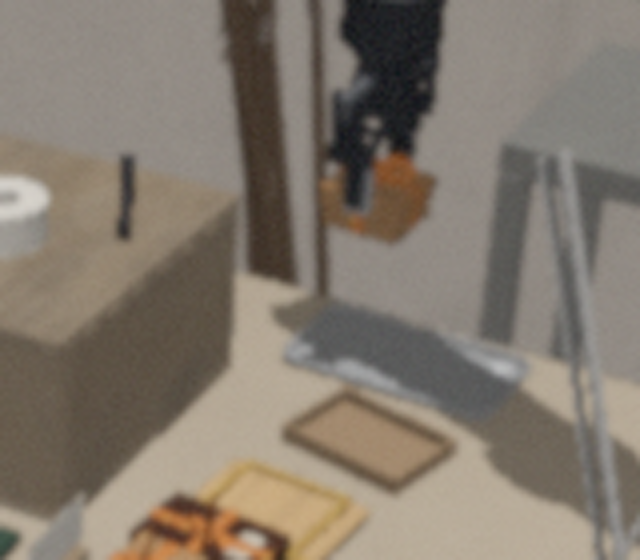

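The box is held level over the tray at crop (380,205), with the fingertip low on its face.

```bash
python3 -m jog '[[[0.005,0.001,0.12],0],[[0.005,0.001,0.12],0],[[0.005,0.001,0.12],0],[[0.005,0.001,0.12],0],[[0,0,0],0]]'; python3 -m jog '[[[0,0,0.02],0],[[0,0,0.02],0],[[0,0,0.02],0],[[0,0,0.015],0],[[0,0,0],0]]'; python3 plan.py 601.5 -254.6 -8 -2.3 1
```

```text
time_s: 11.48
position: [600.8, -253.8, 9.2]
eef_rot: [1.0, -0.023, -0.002, -0.002]
contact_force: [0.3, -1.9, -0.7]
width: 0.765
grip_force: 33.9
time_s: 12.1
position: [602.3, -256.1, -4.0]
eef_rot: [1.0, -0.025, -0.0, -0.0]
contact_force: [0.1, 0.1, -0.9]
width: 0.76
grip_force: 33.9
pos [ 602.3 -256.1   -4. ] a -2.81 tilt 0.02 q7 -1.18 w 0.76 F [ 0.1  0.1 -0.9]
step mm 4.4 deg 0.51
[[[-0.005,-0.007,0.02],-0.0028]]
```

```bash
python3 -m jog '[[[0,0,0.01],0],[[0,0,0.008],0],[[0,0,0],0]]';python3 -m jog '[[[0,0,0],0],[[0,0,0],0],[[0,0,0],0],[[0,0,0],0],[[0,0,0],0]]' -1;python3 -m jog '[[[0,0,-0.1],0],[[0,0,-0.2],0],[[0,0,-0.2],0],[[0,0,-0.1],0],[[0,0,0],0]]'; python3 plan.py 568.9 149.5 110 86 16
python3 - <<'E'
from fit import *
for n in("side","top"):
    imaging.camera(n); print(n,fit("gift_square",n,(600,-255,0),(67,67,2,36)))
E
```

```text
time_s: 12.48
position: [602.4, -256.1, -7.5]
eef_rot: [1.0, -0.024, -0.0, -0.0]
contact_force: [-0.4, -0.9, -1.2]
width: 0.761
grip_force: 33.9
time_s: 13.1
position: [602.5, -256.2, -7.3]
eef_rot: [1.0, -0.024, 0.0, -0.0]
contact_force: [0.2, 0.2, 0.2]
width: 0.996
grip_force: 0.0
time_s: 13.72
position: [604.2, -257.0, 116.1]
eef_rot: [1.0, -0.025, 0.003, 0.001]
contact_force: [-0.1, -1.1, -0.3]
width: 1.002
grip_force: 0.0
pos [ 604.2 -257.   116.1] a -2.81 tilt 0.36 q7 -1.19 w 1.002 F [-0.1 -1.1 -0.3]
step mm 25.5 deg 5.55
[[[-0.017,-0.126,0.002],-0.0308],[[-0.005,-0.127,0.002],-0.0308],[[0.007,-0.127,0.002],-0.0308],[[0.02,-0.126,0.002],-0.0308],[[0.032,-0.123,0.002],-0.0308],[[0.044,-0.12,0.002],-0.0308],[[0.055,-0.115,0.002],-0.0308],[[0.066,-0.109,0.002],-0.0308],[[0.076,-0.102,0.002],-0.0308],[[0.086,-0.094,0.002],-0.0308],[[0.094,-0.086,0.002],-0.0308],[[0.102,-0.076,0.002],-0.0308],[[0.109,-0.066,0.002],-0.0308],[[0.115,-0.055,0.002],-0.0308],[[0.12,-0.044,0.002],-0.0308],[[0.123,-0.032,0.002],-0.0308]]
side (np.float64(608.8), np.float64(-269.0), np.float64(0.023), 'iou', np.float64(0.921), 0.71)
top (np.float64(597.3), np.float64(-257.1), np.float64(0.062), 'iou', np.float64(0.761), 0.71)
```

```bash
python3 -m jog '[[[-0.017,-0.126,0.002],-0.031],[[-0.005,-0.127,0.002],-0.031],[[0.007,-0.127,0.002],-0.031],[[0.02,-0.126,0.002],-0.031],[[0.032,-0.123,0.002],-0.031],[[0.044,-0.12,0.002],-0.031],[[0.055,-0.115,0.002],-0.031],[[0.066,-0.109,0.002],-0.031]]' -0.6; python3 -m jog '[[[0.076,-0.102,0.002],-0.031],[[0.086,-0.094,0.002],-0.031],[[0.094,-0.086,0.002],-0.031],[[0.102,-0.076,0.002],-0.031],[[0.109,-0.066,0.002],-0.031],[[0.115,-0.055,0.002],-0.031],[[0.12,-0.044,0.002],-0.031],[[0.123,-0.032,0.002],-0.031]]'; python3 -m jog '[[[0,0,0],0],[[0,0,0],0]]'; python3 plan.py 568.9 149.5 60 86 4
```

```text
time_s: 14.92
position: [584.5, -51.6, 109.2]
eef_rot: [0.933, 0.36, -0.0, -0.0]
contact_force: [-0.4, -0.6, -0.4]
width: 0.799
grip_force: 0.0
time_s: 15.92
position: [565.7, 151.4, 106.2]
eef_rot: [0.726, 0.687, 0.0, 0.0]
contact_force: [-0.7, -0.1, -0.0]
width: 0.8
grip_force: 0.0
time_s: 16.18
position: [566.1, 148.5, 106.0]
eef_rot: [0.729, 0.685, -0.001, 0.0]
contact_force: [0.1, -0.8, -0.5]
width: 0.799
grip_force: 0.0
pos [566.1 148.5 106. ] a 86.4 tilt 0.09 q7 -0.6 w 0.799 F [ 0.1 -0.8 -0.5]
step mm 11.5 deg -0.1
[[[0.002,0.003,0.058],0.0006],[[0.002,0.003,0.058],0.0006],[[0.002,0.003,0.058],0.0006],[[0.002,0.003,0.058],0.0006]]
```

```bash
python3 -m jog '[[[0.002,0.003,0.09],0],[[0.002,0.003,0.09],0],[[0.002,0.003,0.09],0],[[0.002,0.003,0.08],0],[[0,0,0],0]]'; python3 plan.py 568.9 149.5 3 86 4;  python3 - <<'E'
from h import *
side=imaging.camera("side"); cv2.imwrite("pics/s9.png",cv2.resize(side[150:250,220:320],None,fx=5,fy=5,interpolation=cv2.INTER_CUBIC))
E
```

```text
time_s: 16.8
position: [567.1, 150.8, 34.3]
eef_rot: [0.728, 0.685, -0.002, -0.001]
contact_force: [-1.4, 1.5, 0.7]
width: 0.803
grip_force: 0.0
pos [567.1 150.8  34.3] a 86.49 tilt 0.21 q7 -0.64 w 0.803 F [-1.4  1.5  0.7]
step mm 7.9 deg -0.12
[[[-0.001,0.002,0.039],0.0007],[[-0.001,0.002,0.039],0.0007],[[-0.001,0.002,0.039],0.0007],[[-0.001,0.002,0.039],0.0007]]
```

View pics/s9.png

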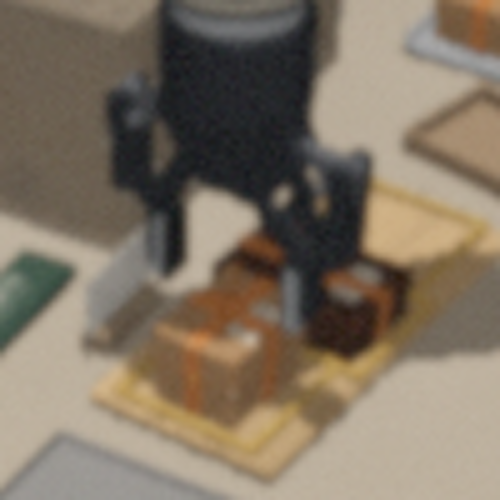

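The fingers straddle the narrow box, with tips at (165,270) and (295,335), and stay clear of the card at (125,290).

```bash
python3 -m jog '[[[-0.001,0.002,0.039],0],[[-0.001,0.002,0.039],0],[[-0.001,0.002,0.039],0],[[-0.001,0.002,0.039],0],[[0,0,0],0]]';  python3 -m jog '[[[0,0,0],0],[[0,0,0],0],[[0,0,0],0],[[0,0,0],0],[[0,0,0],0],[[0,0,0],0]]' 1 30; python3 plan.py 568.9 149.5 3 86 4
```

```text
time_s: 17.48
position: [569.4, 150.0, 4.2]
eef_rot: [0.729, 0.685, -0.001, -0.0]
contact_force: [0.6, 0.2, -0.2]
width: 0.799
grip_force: 0.0
time_s: 18.23
position: [570.2, 150.5, 5.4]
eef_rot: [0.729, 0.685, 0.0, 0.0]
contact_force: [-0.0, 0.2, 3.3]
width: 0.576
grip_force: 31.8
pos [570.2 150.5   5.4] a 86.47 tilt 0.05 q7 -0.66 w 0.576 F [-0.   0.2  3.3]
step mm 0.7 deg -0.12
[[[-0.001,-0.002,0.003],0.0007],[[-0.001,-0.002,0.003],0.0007],[[-0.001,-0.002,0.003],0.0007],[[-0.001,-0.002,0.003],0.0007]]
```

```bash
python3 -m jog '[[[0,0,-0.05],0],[[0,0,-0.15],0],[[0,0,-0.2],0],[[0,0,-0.15],0],[[0,0,0],0],[[0,0,0],0]]'; python3 plan.py 519 -252.5 108 -2.6 16
```

```text
time_s: 18.98
position: [568.9, 149.6, 114.0]
eef_rot: [0.729, 0.685, -0.001, -0.0]
contact_force: [-0.1, 0.6, -1.7]
width: 0.579
grip_force: 31.4
pos [568.9 149.6 114. ] a 86.47 tilt 0.15 q7 -0.6 w 0.579 F [-0.1  0.6 -1.7]
step mm 25.3 deg -5.57
[[[-0.126,-0.008,0.002],0.0309],[[-0.127,0.004,0.002],0.0309],[[-0.126,0.017,0.002],0.0309],[[-0.123,0.029,0.002],0.0309],[[-0.12,0.041,0.002],0.0309],[[-0.115,0.052,0.002],0.0309],[[-0.11,0.063,0.002],0.0309],[[-0.103,0.073,0.002],0.0309],[[-0.096,0.083,0.002],0.0309],[[-0.087,0.092,0.002],0.0309],[[-0.078,0.1,0.002],0.0309],[[-0.068,0.107,0.002],0.0309],[[-0.057,0.113,0.002],0.0309],[[-0.046,0.118,0.002],0.0309],[[-0.034,0.122,0.002],0.0309],[[-0.022,0.125,0.002],0.0309]]
```

```bash
python3 -m jog '[[[-0.126,-0.008,0.002],0.031],[[-0.127,0.004,0.002],0.031],[[-0.126,0.017,0.002],0.031],[[-0.123,0.029,0.002],0.031],[[-0.12,0.041,0.002],0.031],[[-0.115,0.052,0.002],0.031],[[-0.11,0.063,0.002],0.031],[[-0.103,0.073,0.002],0.031]]'; python3 -m jog '[[[-0.096,0.083,0.002],0.031],[[-0.087,0.092,0.002],0.031],[[-0.078,0.1,0.002],0.031],[[-0.068,0.107,0.002],0.031],[[-0.057,0.113,0.002],0.031],[[-0.046,0.118,0.002],0.031],[[-0.034,0.122,0.002],0.031],[[-0.022,0.125,0.002],0.031]]'; python3 -m jog '[[[0,0,0],0],[[0,0,0],0]]'; python3 plan.py 519 -252.5 12 -2.6 4
```

```text
time_s: 19.98
position: [544.6, -52.4, 111.9]
eef_rot: [0.935, 0.354, 0.0, 0.0]
contact_force: [0.1, -0.5, -1.4]
width: 0.582
grip_force: 31.3
time_s: 20.98
position: [519.0, -253.5, 108.6]
eef_rot: [1.0, -0.028, 0.0, -0.0]
contact_force: [0.0, 0.3, -2.4]
width: 0.581
grip_force: 31.3
time_s: 21.22
position: [519.4, -250.7, 108.5]
eef_rot: [1.0, -0.024, -0.0, -0.001]
contact_force: [-0.7, 0.3, -1.1]
width: 0.584
grip_force: 31.4
pos [ 519.4 -250.7  108.5] a -2.75 tilt 0.09 q7 -1.14 w 0.584 F [-0.7  0.3 -1.1]
step mm 24.1 deg 0.04
[[[-0.0,0.002,0.121],-0.0002],[[-0.0,0.002,0.121],-0.0002],[[-0.0,0.002,0.121],-0.0002],[[-0.0,0.002,0.121],-0.0002]]
```

```bash
python3 -m jog '[[[0,0.002,0.121],0],[[0,0.002,0.121],0],[[0,0.002,0.121],0],[[0,0.002,0.111],0],[[0,0,0],0]]'; python3 -m jog '[[[0,0,0.02],0],[[0,0,0.02],0],[[0,0,0.02],0],[[0,0,0.015],0],[[0,0,0],0]]';  python3 plan.py 519 -252.5 -4 -2.6 1
```

```text
time_s: 21.85
position: [518.3, -251.0, 12.3]
eef_rot: [1.0, -0.023, -0.002, -0.002]
contact_force: [-0.1, -0.5, -1.5]
width: 0.583
grip_force: 31.3
time_s: 22.48
position: [518.9, -253.4, -1.4]
eef_rot: [1.0, -0.025, -0.0, -0.0]
contact_force: [0.6, 0.2, -0.5]
width: 0.587
grip_force: 31.3
pos [ 518.9 -253.4   -1.4] a -2.81 tilt 0.03 q7 -1.13 w 0.587 F [ 0.6  0.2 -0.5]
step mm 2.8 deg 0.21
[[[0.0,-0.004,0.013],-0.0012]]
```

```bash
python3 -m jog '[[[0,0,0.01],0],[[0,0,0.005],0],[[0,0,0],0]]';python3 -m jog '[[[0,0,0],0],[[0,0,0],0],[[0,0,0],0],[[0,0,0],0],[[0,0,0],0]]' -1;python3 -m jog '[[[0,0,-0.1],0],[[0,0,-0.2],0],[[0,0,-0.25],0],[[0,0,-0.25],0],[[0,0,0],0],[[0,0,0],0]]'
python3 - <<'E'
from fit import *
for n in("side","top"):
    imaging.camera(n); print(n,fit("gift_square",n,(600,-255,0),(67,67,2,36)))
    print(n,fit("gift_narrow",n,(519,-253,1.5),(51,67,2,47)))
side=imaging.camera("side"); cv2.imwrite("pics/s10.png",cv2.resize(side[100:220,270:390],None,fx=5,fy=5,interpolation=cv2.INTER_CUBIC))
E
python3 plan.py 563.3 72.5 108 -4.4 12
```

```text
time_s: 22.85
position: [519.3, -253.7, -2.6]
eef_rot: [1.0, -0.025, 0.0, 0.0]
contact_force: [-2.5, 0.8, 6.9]
width: 0.583
grip_force: 32.2
time_s: 23.48
position: [519.0, -253.5, -4.3]
eef_rot: [1.0, -0.024, -0.0, -0.0]
contact_force: [-0.7, -0.1, -0.2]
width: 0.997
grip_force: 0.0
time_s: 24.22
position: [518.5, -253.1, 155.4]
eef_rot: [1.0, -0.024, -0.0, -0.0]
contact_force: [0.7, 0.1, -0.3]
width: 0.998
grip_force: 0.0
side (np.float64(608.0), np.float64(-266.6), np.float64(0.039), 'iou', np.float64(0.93), 0.9)
side (np.float64(525.2), np.float64(-266.2), np.float64(1.649), 'iou', np.float64(0.91), 0.7)
top (np.float64(601.6), np.float64(-258.5), np.float64(-0.017), 'iou', np.float64(0.925), 0.78)
top (np.float64(516.0), np.float64(-254.9), np.float64(1.52), 'iou', np.float64(0.772), 0.67)
pos [ 518.7 -253.3  154.9] a -2.81 tilt 0.1 q7 -1.14 w 0.999 F [-0.6 -0.2  0.1]
step mm 27.7 deg -0.13
[[[0.012,-0.136,0.02],0.0007],[[0.012,-0.137,0.02],0.0007],[[0.011,-0.137,0.02],0.0007],[[0.011,-0.137,0.02],0.0007],[[0.011,-0.137,0.02],0.0007],[[0.01,-0.137,0.02],0.0007],[[0.01,-0.137,0.02],0.0007],[[0.01,-0.137,0.02],0.0007],[[0.009,-0.137,0.02],0.0007],[[0.009,-0.137,0.02],0.0007],[[0.009,-0.137,0.02],0.0007],[[0.008,-0.137,0.02],0.0007]]
```

View pics/s10.png

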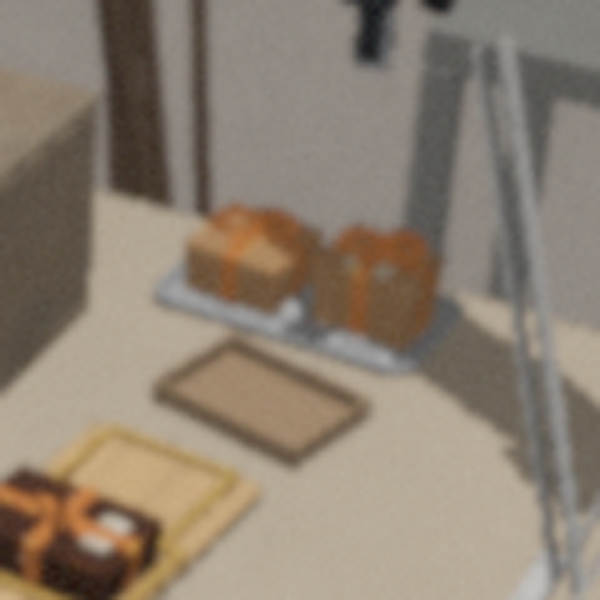

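Both small boxes sit flat on the tray, at (245,260) and (375,285). Next is the long box.

```bash
python3 -m jog '[[[0.012,-0.136,0.02],0.001],[[0.012,-0.137,0.02],0.001],[[0.011,-0.137,0.02],0.001],[[0.011,-0.137,0.02],0.001],[[0.011,-0.137,0.02],0.001],[[0.01,-0.137,0.02],0.001],[[0.01,-0.137,0.02],0.001],[[0.01,-0.137,0.02],0.001]]'; python3 -m jog '[[[0.009,-0.137,0.02],0.001],[[0.009,-0.137,0.02],0.001],[[0.009,-0.137,0.02],0.001],[[0.008,-0.137,0.02],0.001],[[0,0,0],0],[[0,0,0],0]]'; python3 plan.py 563.3 72.6 50 -4.5 4
```

```text
time_s: 25.58
position: [549.6, -35.0, 123.4]
eef_rot: [0.999, -0.037, -0.0, -0.0]
contact_force: [0.8, 0.9, -0.6]
width: 0.996
grip_force: 0.0
time_s: 26.32
position: [565.0, 71.3, 107.7]
eef_rot: [0.999, -0.044, -0.0, 0.001]
contact_force: [0.5, -0.2, 0.3]
width: 1.001
grip_force: 0.0
pos [565.   71.3 107.7] a -5.03 tilt 0.08 q7 -1.74 w 1.001 F [ 0.5 -0.2  0.3]
step mm 14.4 deg 0.13
[[[-0.002,-0.001,0.072],-0.0007],[[-0.002,-0.001,0.072],-0.0007],[[-0.002,-0.001,0.072],-0.0007],[[-0.002,-0.001,0.072],-0.0007]]
```

```bash
python3 -m jog '[[[-0.002,-0.001,0.09],-0.001],[[-0.002,-0.001,0.09],-0.001],[[-0.002,-0.001,0.09],-0.001],[[-0.002,-0.001,0.09],0],[[0,0,0.04],0],[[0,0,0.04],0],[[0,0,0],0],[[0,0,0],0]]'; python3 plan.py 563.3 72.6 5 -4.5 2
```

```text
time_s: 27.32
position: [564.1, 73.7, 20.4]
eef_rot: [0.999, -0.039, 0.001, -0.0]
contact_force: [0.5, -0.9, 0.7]
width: 1.004
grip_force: 0.0
pos [564.1  73.7  20.4] a -4.43 tilt 0.06 q7 -1.72 w 1.004 F [ 0.5 -0.9  0.7]
step mm 7.7 deg -0.03
[[[-0.002,0.003,0.038],0.0002],[[-0.002,0.003,0.038],0.0002]]
```

```bash
python3 -m jog '[[[-0.002,0.003,0.038],0],[[-0.002,0.003,0.038],0],[[0,0,0],0],[[0,0,0],0]]'; python3 -m jog '[[[0,0,0],0],[[0,0,0],0],[[0,0,0],0],[[0,0,0],0],[[0,0,0],0],[[0,0,0],0]]' 1 35; python3 plan.py 563.3 72.6 5 -4.5 2;python3 -m jog '[[[0,0,-0.05],0],[[0,0,-0.15],0],[[0,0,-0.2],0],[[0,0,0],0],[[0,0,0],0]]'; python3 plan.py 537.5 -128.8 86 -13 8;
```

```text
time_s: 27.82
position: [562.7, 72.6, 4.5]
eef_rot: [0.999, -0.039, -0.0, -0.0]
contact_force: [-0.6, -0.2, 0.9]
width: 1.001
grip_force: 0.0
time_s: 28.58
position: [562.9, 72.7, 5.3]
eef_rot: [0.999, -0.039, 0.0, -0.0]
contact_force: [-1.6, -0.3, 5.1]
width: 0.679
grip_force: 37.3
pos [562.9  72.7   5.3] a -4.43 tilt 0.04 q7 -1.71 w 0.679 F [-1.6 -0.3  5.1]
step mm 0.2 deg -0.04
[[[0.001,0.0,0.001],0.0002],[[0.001,0.0,0.001],0.0002]]
time_s: 29.2
position: [562.1, 72.6, 84.3]
eef_rot: [0.999, -0.039, -0.0, 0.0]
contact_force: [0.1, -1.2, -0.7]
width: 0.682
grip_force: 37.8
pos [562.1  72.6  84.3] a -4.42 tilt 0.06 q7 -1.73 w 0.682 F [ 0.1 -1.2 -0.7]
step mm 25.4 deg -1.07
[[[-0.006,0.127,-0.001],0.006],[[-0.003,0.127,-0.001],0.006],[[-0.001,0.127,-0.001],0.006],[[0.001,0.127,-0.001],0.006],[[0.004,0.127,-0.001],0.006],[[0.006,0.127,-0.001],0.006],[[0.009,0.127,-0.001],0.006],[[0.011,0.126,-0.001],0.006]]
```

```bash
python3 -m jog '[[[-0.006,0.127,-0.001],0.006],[[-0.003,0.127,-0.001],0.006],[[-0.001,0.127,-0.001],0.006],[[0.001,0.127,-0.001],0.006],[[0.004,0.127,-0.001],0.006],[[0.006,0.127,-0.001],0.006],[[0.009,0.127,-0.001],0.006],[[0.008,0.122,-0.001],0.006]]'; python3 -m jog '[[[0,0,0.1],0],[[0,0,0.1],0],[[0,0,0],0],[[0,0,0],0]]'; python3 plan.py 536.5 -128.2 22 -13 4
python3 - <<'E'
from fit import *
imaging.camera("side")
p=readout.sense()["position"]; z=p[2]-5.3+10
print(fit("gift_long","side",(537,-128,-.22),(91,61,z,z+28)), fit("carton","side",(537,-128,-.22)))
im=imaging.camera("side"); cv2.imwrite("pics/s11.png",cv2.resize(im[130:220,270:370],None,fx=6,fy=6,interpolation=cv2.INTER_CUBIC))
E
```

```text
time_s: 30.2
position: [536.1, -128.8, 84.6]
eef_rot: [0.993, -0.114, -0.002, -0.0]
contact_force: [0.1, 0.0, 0.1]
width: 0.683
grip_force: 37.8
time_s: 30.7
position: [537.4, -128.2, 46.0]
eef_rot: [0.994, -0.114, -0.0, -0.0]
contact_force: [-0.5, -0.9, -0.0]
width: 0.678
grip_force: 37.8
pos [ 537.4 -128.2   46. ] a -13.06 tilt 0.04 q7 -1.49 w 0.678 F [-0.5 -0.9 -0. ]
step mm 6.0 deg 0.02
[[[-0.001,0.0,0.03],-0.0001],[[-0.001,0.0,0.03],-0.0001],[[-0.001,0.0,0.03],-0.0001],[[-0.001,0.0,0.03],-0.0001]]
(np.float64(542.8), np.float64(-136.3), np.float64(-0.204), 'iou', np.float64(0.896), 0.81) (np.float64(542.1), np.float64(-134.9), np.float64(-0.239), 'iou', np.float64(0.907), 0.84)
```

View pics/s11.png

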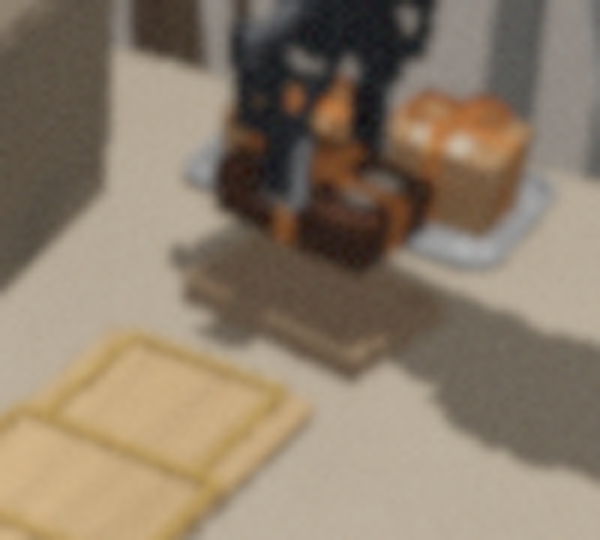

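The long box hangs level right above the carton, and in the same camera the two fits agree to ~1 mm.

```bash
python3 -m jog '[[[-0.001,0,0.05],0],[[-0.001,0,0.05],0],[[-0.001,0,0.06],0],[[0,0,0],0],[[0,0,0],0]]'; python3 -m jog '[[[0,0,0.015],0],[[0,0,0.015],0],[[0,0,0.01],0],[[0,0,0],0]]'; python3 plan.py 536.8 -128.2 -1 -13 1
```

```text
time_s: 31.52
position: [536.9, -128.1, 14.1]
eef_rot: [0.994, -0.114, -0.0, -0.0]
contact_force: [-0.5, 0.3, -0.5]
width: 0.679
grip_force: 37.8
time_s: 32.02
position: [536.8, -128.0, 6.1]
eef_rot: [0.994, -0.114, -0.0, -0.0]
contact_force: [0.4, -0.2, -0.2]
width: 0.682
grip_force: 37.8
pos [ 536.8 -128.     6.1] a -13.07 tilt 0.02 q7 -1.48 w 0.682 F [ 0.4 -0.2 -0.2]
step mm 7.1 deg 0.07
[[[0.0,0.001,0.035],-0.0004]]
```

```bash
python3 -m jog '[[[0,0,0.012],0],[[0,0,0.012],0],[[0,0,0.007],0],[[0,0,0],0]]'; python3 -m jog '[[[0,0,0],0],[[0,0,0],0],[[0,0,0],0],[[0,0,0],0],[[0,0,0],0]]' -1; python3 -m jog '[[[0,0,-0.1],0],[[0,0,-0.2],0],[[0,0,-0.2],0],[[0,0,-0.25],0],[[0,0,0],0],[[0,0,0],0]]'
python3 plan.py 519 -253.5 110 -2.8 8
python3 - <<'E'
from fit import *
imaging.camera("side")
print(fit("gift_long","side",(537,-128,-.22),(91,61,3,31)), fit("carton","side",(537,-128,-.22)))
im=imaging.camera("side"); cv2.imwrite("pics/s12.png",cv2.resize(im[130:220,270:370],None,fx=6,fy=6,interpolation=cv2.INTER_CUBIC))
E
```

```text
time_s: 32.52
position: [536.8, -128.0, -0.1]
eef_rot: [0.994, -0.114, -0.0, -0.0]
contact_force: [-0.7, 0.6, -0.1]
width: 0.679
grip_force: 37.8
time_s: 33.15
position: [536.9, -128.1, 0.0]
eef_rot: [0.994, -0.114, 0.0, -0.0]
contact_force: [0.4, -0.7, 0.2]
width: 1.0
grip_force: 0.0
time_s: 33.9
position: [536.3, -127.8, 149.8]
eef_rot: [0.994, -0.114, -0.0, -0.0]
contact_force: [-0.7, 0.4, -0.8]
width: 1.0
grip_force: 0.0
pos [ 536.3 -127.8  149.8] a -13.06 tilt 0.05 q7 -1.51 w 1.0 F [-0.7  0.4 -0.8]
step mm 16.6 deg 1.28
[[[0.007,0.079,0.025],-0.0071],[[0.005,0.079,0.025],-0.0071],[[0.004,0.079,0.025],-0.0071],[[0.002,0.079,0.025],-0.0071],[[0.0,0.079,0.025],-0.0071],[[-0.002,0.079,0.025],-0.0071],[[-0.003,0.079,0.025],-0.0071],[[-0.005,0.079,0.025],-0.0071]]
(np.float64(543.9), np.float64(-141.6), np.float64(-0.204), 'iou', np.float64(0.827), 0.58) (np.float64(540.0), np.float64(-132.8), np.float64(-0.287), 'iou', np.float64(0.735), 0.63)
```

View pics/s12.png

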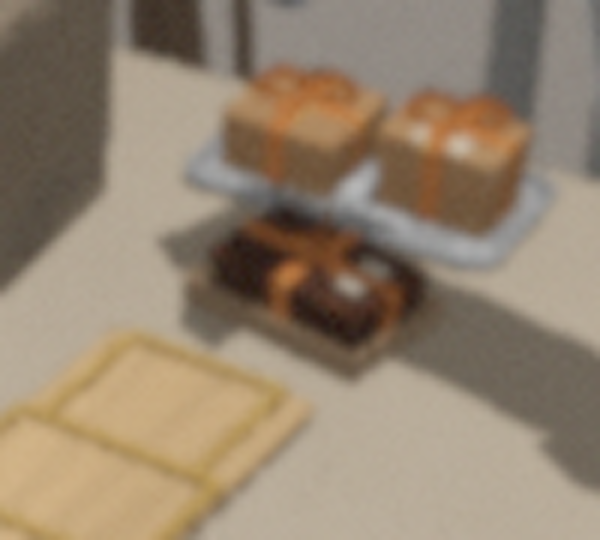

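The long box sits flat in the carton, with the walls visible all round at (310,290). Next I return the narrow box.

```bash
python3 -m jog '[[[0.007,0.079,0.025],-0.007],[[0.005,0.079,0.025],-0.007],[[0.004,0.079,0.025],-0.007],[[0.002,0.079,0.025],-0.007],[[0,0.079,0.025],-0.007],[[-0.002,0.079,0.025],-0.007],[[-0.003,0.079,0.025],-0.007],[[-0.005,0.079,0.025],-0.007]]';  python3 -m jog '[[[0,0,0.125],0],[[0,0,0.125],0],[[0,0,0.125],0],[[0,0,0],0],[[0,0,0],0]]'; python3 plan.py 519 -253.5 -4 -2.8 4
```

```text
time_s: 35.1
position: [518.8, -253.7, 108.7]
eef_rot: [1.0, -0.026, -0.001, -0.0]
contact_force: [0.0, -0.6, 1.0]
width: 1.004
grip_force: 0.0
time_s: 35.72
position: [519.8, -253.6, 35.3]
eef_rot: [1.0, -0.026, 0.0, 0.0]
contact_force: [0.5, 0.5, 0.4]
width: 1.001
grip_force: 0.0
pos [ 519.8 -253.6   35.3] a -2.99 tilt 0.02 q7 -1.14 w 1.001 F [0.5 0.5 0.4]
step mm 9.8 deg 0.05
[[[-0.001,-0.0,0.049],-0.0003],[[-0.001,-0.0,0.049],-0.0003],[[-0.001,-0.0,0.049],-0.0003],[[-0.001,-0.0,0.049],-0.0003]]
```

```bash
python3 -m jog '[[[-0.001,0,0.049],0],[[-0.001,0,0.049],-0.001],[[-0.001,0,0.049],0],[[-0.001,0,0.049],0],[[0,0,0],0],[[0,0,0],0]]';  python3 -m jog '[[[0,0,0],0],[[0,0,0],0],[[0,0,0],0],[[0,0,0],0],[[0,0,0],0],[[0,0,0],0]]' 1 30; python3 plan.py 519 -253.5 -4 -2.8 4; python3 -m jog '[[[0,0,-0.05],0],[[0,0,-0.15],0],[[0,0,-0.2],0],[[0,0,-0.17],0],[[0,0,0],0],[[0,0,0],0]]'; python3 plan.py 570 150.2 112 86.45 16
```

```text
time_s: 36.48
position: [518.8, -253.5, -4.1]
eef_rot: [1.0, -0.024, 0.0, 0.0]
contact_force: [0.1, -0.1, 0.3]
width: 0.998
grip_force: 0.0
time_s: 37.22
position: [519.0, -253.7, -3.6]
eef_rot: [1.0, -0.025, 0.0, 0.0]
contact_force: [-0.2, 0.9, 5.1]
width: 0.581
grip_force: 31.7
pos [ 519.  -253.7   -3.6] a -2.82 tilt 0.06 q7 -1.14 w 0.581 F [-0.2  0.9  5.1]
step mm 0.1 deg 0.0
[[[0.0,-0.0,0.0],-0.0],[[0.0,-0.0,0.0],-0.0],[[0.0,-0.0,0.0],-0.0],[[0.0,-0.0,0.0],-0.0]]
time_s: 37.98
position: [517.6, -252.7, 108.9]
eef_rot: [1.0, -0.024, -0.001, -0.001]
contact_force: [-0.1, -0.0, -1.7]
width: 0.583
grip_force: 31.3
pos [ 517.6 -252.7  108.9] a -2.8 tilt 0.15 q7 -1.15 w 0.583 F [-0.1 -0.  -1.7]
step mm 25.4 deg 5.58
[[[0.01,-0.127,-0.001],-0.031],[[0.022,-0.125,-0.001],-0.031],[[0.035,-0.122,-0.001],-0.031],[[0.046,-0.118,-0.001],-0.031],[[0.058,-0.113,-0.001],-0.031],[[0.068,-0.107,-0.001],-0.031],[[0.078,-0.1,-0.001],-0.031],[[0.088,-0.092,-0.001],-0.031],[[0.096,-0.083,-0.001],-0.031],[[0.104,-0.073,-0.001],-0.031],[[0.11,-0.063,-0.001],-0.031],[[0.116,-0.052,-0.001],-0.031],[[0.12,-0.04,-0.001],-0.031],[[0.124,-0.028,-0.001],-0.031],[[0.126,-0.016,-0.001],-0.031],[[0.127,-0.004,-0.001],-0.031]]
```

```bash
python3 -m jog '[[[0.01,-0.127,-0.001],-0.031],[[0.022,-0.125,-0.001],-0.031],[[0.035,-0.122,-0.001],-0.031],[[0.046,-0.118,-0.001],-0.031],[[0.058,-0.113,-0.001],-0.031],[[0.068,-0.107,-0.001],-0.031],[[0.078,-0.1,-0.001],-0.031],[[0.088,-0.092,-0.001],-0.031]]'; python3 -m jog '[[[0.096,-0.083,-0.001],-0.031],[[0.104,-0.073,-0.001],-0.031],[[0.11,-0.063,-0.001],-0.031],[[0.116,-0.052,-0.001],-0.031],[[0.12,-0.04,-0.001],-0.031],[[0.124,-0.028,-0.001],-0.031],[[0.126,-0.016,-0.001],-0.031],[[0.127,-0.004,-0.001],-0.031]]'; python3 -m jog '[[[0,0,0],0],[[0,0,0],0],[[0,0,0],0]]'; python3 plan.py 570 150.2 26 86.45 4
```

```text
time_s: 38.98
position: [545.0, -50.3, 111.5]
eef_rot: [0.933, 0.36, 0.0, 0.0]
contact_force: [-0.5, -0.5, -2.0]
width: 0.584
grip_force: 31.3
time_s: 39.98
position: [571.1, 151.1, 113.0]
eef_rot: [0.726, 0.687, 0.0, 0.0]
contact_force: [0.5, -0.5, -0.5]
width: 0.586
grip_force: 31.3
time_s: 40.35
position: [571.0, 147.7, 112.9]
eef_rot: [0.729, 0.684, -0.001, 0.0]
contact_force: [-0.3, -0.1, -0.6]
width: 0.581
grip_force: 31.3
pos [571.  147.7 112.9] a 86.35 tilt 0.09 q7 -0.61 w 0.581 F [-0.3 -0.1 -0.6]
step mm 21.7 deg 0.03
[[[0.003,-0.001,0.109],-0.0001],[[0.003,-0.001,0.109],-0.0001],[[0.003,-0.001,0.109],-0.0001],[[0.003,-0.001,0.109],-0.0001]]
```

```bash
python3 -m jog '[[[0.003,-0.001,0.109],0],[[0.003,-0.001,0.109],0],[[0.003,-0.001,0.109],0],[[0.003,-0.001,0.099],0],[[0,0,0],0],[[0,0,0],0],[[0,0,0],0]]'; python3 plan.py 570 150.2 6 86.45 4
```

```text
time_s: 41.22
position: [571.1, 152.0, 29.0]
eef_rot: [0.729, 0.685, 0.001, 0.001]
contact_force: [-0.4, 0.1, -1.3]
width: 0.582
grip_force: 31.2
pos [571.1 152.   29. ] a 86.45 tilt 0.13 q7 -0.66 w 0.582 F [-0.4  0.1 -1.3]
step mm 5.8 deg 0.0
[[[-0.002,-0.001,0.029],-0.0],[[-0.002,-0.001,0.029],-0.0],[[-0.002,-0.001,0.029],-0.0],[[-0.002,-0.001,0.029],-0.0]]
```

```bash
python3 -m jog '[[[-0.002,0,0.03],0],[[-0.002,0,0.03],0],[[0,0,0],0],[[0,0,0],0],[[0,0,0],0]]'; python3 plan.py 570 150.2 6 86.45 2
```

```text
time_s: 41.85
position: [570.4, 151.3, 16.0]
eef_rot: [0.729, 0.685, 0.0, 0.0]
contact_force: [0.6, 0.6, -1.5]
width: 0.58
grip_force: 31.2
pos [570.4 151.3  16. ] a 86.48 tilt 0.02 q7 -0.66 w 0.58 F [ 0.6  0.6 -1.5]
step mm 5.0 deg -0.01
[[[-0.003,-0.001,0.025],0.0001],[[-0.003,-0.001,0.025],0.0001]]
```

```bash
python3 -m jog '[[[-0.003,-0.001,0.015],0],[[-0.003,-0.001,0.015],0],[[0,0,0.012],0],[[0,0,0.008],0],[[0,0,0],0],[[0,0,0],0]]'; python3 plan.py 570 150.2 6 86.45 2
```

```text
time_s: 42.6
position: [569.8, 150.0, 5.9]
eef_rot: [0.729, 0.685, 0.0, 0.0]
contact_force: [0.3, 0.8, -1.2]
width: 0.584
grip_force: 31.2
pos [569.8 150.    5.9] a 86.47 tilt 0.02 q7 -0.67 w 0.584 F [ 0.3  0.8 -1.2]
step mm 0.1 deg -0.01
[[[0.0,0.0,-0.0],0.0001],[[0.0,0.0,-0.0],0.0001]]
```

```bash
python3 -m jog '[[[0,0,0.007],0],[[0,0,0],0],[[0,0,0],0]]'; python3 -m jog '[[[0,0,0],0],[[0,0,0],0],[[0,0,0],0],[[0,0,0],0]]' -0.6; python3 -m jog '[[[0,0,-0.1],0],[[0,0,-0.2],0],[[0,0,-0.2],0],[[0,0,-0.1],0],[[0,0,0],0],[[0,0,0],0]]'; python3 plan.py 602.3 -256 110 -2.8 16
```

```text
time_s: 42.98
position: [569.8, 150.0, 4.5]
eef_rot: [0.729, 0.685, 0.0, -0.0]
contact_force: [1.0, 0.8, -1.3]
width: 0.585
grip_force: 31.3
time_s: 43.48
position: [569.8, 150.0, 4.5]
eef_rot: [0.729, 0.685, 0.0, -0.0]
contact_force: [0.5, 0.3, -0.2]
width: 0.801
grip_force: 0.0
time_s: 44.22
position: [568.9, 149.5, 123.4]
eef_rot: [0.729, 0.685, -0.001, -0.0]
contact_force: [0.3, -1.1, -0.2]
width: 0.798
grip_force: 0.0
pos [568.9 149.5 123.4] a 86.47 tilt 0.12 q7 -0.61 w 0.798 F [ 0.3 -1.1 -0.2]
step mm 25.4 deg -5.58
[[[-0.126,0.018,0.004],0.031],[[-0.123,0.03,0.004],0.031],[[-0.12,0.042,0.004],0.031],[[-0.115,0.054,0.004],0.031],[[-0.11,0.065,0.004],0.031],[[-0.103,0.075,0.004],0.031],[[-0.095,0.085,0.004],0.031],[[-0.086,0.093,0.004],0.031],[[-0.077,0.101,0.004],0.031],[[-0.067,0.108,0.004],0.031],[[-0.056,0.114,0.004],0.031],[[-0.044,0.119,0.004],0.031],[[-0.033,0.123,0.004],0.031],[[-0.02,0.126,0.004],0.031],[[-0.008,0.127,0.004],0.031],[[0.004,0.127,0.004],0.031]]
```

```bash
python3 -m jog '[[[-0.126,0.018,0.004],0.031],[[-0.123,0.03,0.004],0.031],[[-0.12,0.042,0.004],0.031],[[-0.115,0.054,0.004],0.031],[[-0.11,0.065,0.004],0.031],[[-0.103,0.075,0.004],0.031],[[-0.095,0.085,0.004],0.031],[[-0.086,0.093,0.004],0.031]]' -1; python3 -m jog '[[[-0.077,0.101,0.004],0.031],[[-0.067,0.108,0.004],0.031],[[-0.056,0.114,0.004],0.031],[[-0.044,0.119,0.004],0.031],[[-0.033,0.123,0.004],0.031],[[-0.02,0.126,0.004],0.031],[[-0.008,0.127,0.004],0.031],[[0.004,0.127,0.004],0.031]]'; python3 -m jog '[[[0,0,0.1],0],[[0,0,0.1],0],[[0,0,0.1],0],[[0,0,0.1],0],[[0,0,0],0],[[0,0,0],0],[[0,0,0],0]]'; python3 plan.py 602.4 -256.1 -7 -2.81 4
python3 - <<'E'
from fit import *
for n in("side","top"):
    imaging.camera(n); print(n,fit("gift_narrow",n,(569,150,-.06)))
E
```

```text
time_s: 45.22
position: [586.5, -54.5, 118.0]
eef_rot: [0.935, 0.354, 0.0, -0.0]
contact_force: [0.7, 0.2, -0.3]
width: 0.999
grip_force: 0.0
time_s: 46.22
position: [602.8, -257.2, 111.5]
eef_rot: [1.0, -0.028, 0.0, -0.0]
contact_force: [-0.0, -0.3, 0.4]
width: 0.996
grip_force: 0.0
time_s: 47.1
position: [603.6, -256.0, 32.7]
eef_rot: [1.0, -0.025, 0.001, 0.0]
contact_force: [-0.2, -0.3, -0.3]
width: 1.003
grip_force: 0.0
pos [ 603.6 -256.    32.7] a -2.82 tilt 0.12 q7 -1.2 w 1.003 F [-0.2 -0.3 -0.3]
step mm 9.9 deg 0.0
[[[-0.001,0.0,0.05],-0.0],[[-0.001,0.0,0.05],-0.0],[[-0.001,0.0,0.05],-0.0],[[-0.001,0.0,0.05],-0.0]]
side (np.float64(573.2), np.float64(143.0), np.float64(-0.022), 'iou', np.float64(0.949), 0.73)
top (np.float64(570.2), np.float64(149.8), np.float64(-0.083), 'iou', np.float64(0.955), 0.95)
```

Narrow is back where it started: side (573,143) against (574,142) before. Next, square.

```bash
python3 -m jog '[[[-0.001,0,0.05],0],[[-0.001,0,0.05],0],[[-0.001,0,0.05],0],[[-0.001,0,0.048],0],[[0,0,0],0],[[0,0,0],0]]';  python3 -m jog '[[[0,0,0],0],[[0,0,0],0],[[0,0,0],0],[[0,0,0],0],[[0,0,0],0],[[0,0,0],0]]' 1 30; python3 plan.py 602.4 -256.1 -7 -2.81 4;  python3 -m jog '[[[0,0,-0.05],0],[[0,0,-0.15],0],[[0,0,-0.2],0],[[0,0,-0.2],0],[[0,0,0],0],[[0,0,0],0]]'; python3 plan.py 558.1 -4 115 85.75 12
```

```text
time_s: 48.05
position: [602.3, -255.7, -7.8]
eef_rot: [1.0, -0.024, 0.0, 0.0]
contact_force: [-0.0, -0.2, 0.6]
width: 0.995
grip_force: 0.0
time_s: 48.8
position: [602.6, -255.8, -7.2]
eef_rot: [1.0, -0.025, 0.001, 0.0]
contact_force: [0.2, -0.1, 4.6]
width: 0.763
grip_force: 35.2
pos [ 602.6 -255.8   -7.2] a -2.81 tilt 0.08 q7 -1.2 w 0.763 F [ 0.2 -0.1  4.6]
step mm 0.1 deg 0.0
[[[-0.0,0.0,-0.0],-0.0],[[-0.0,0.0,-0.0],-0.0],[[-0.0,0.0,-0.0],-0.0],[[-0.0,0.0,-0.0],-0.0]]
time_s: 49.55
position: [600.9, -255.0, 111.1]
eef_rot: [1.0, -0.024, -0.001, -0.001]
contact_force: [-0.7, 0.0, -1.3]
width: 0.762
grip_force: 34.5
pos [ 600.9 -255.   111.1] a -2.8 tilt 0.15 q7 -1.2 w 0.762 F [-0.7  0.  -1.3]
step mm 21.2 deg 7.38
[[[-0.023,-0.104,-0.002],-0.041],[[-0.009,-0.106,-0.002],-0.041],[[0.004,-0.106,-0.002],-0.041],[[0.018,-0.105,-0.002],-0.041],[[0.031,-0.101,-0.002],-0.041],[[0.044,-0.097,-0.002],-0.041],[[0.056,-0.09,-0.002],-0.041],[[0.067,-0.082,-0.002],-0.041],[[0.077,-0.073,-0.002],-0.041],[[0.086,-0.062,-0.002],-0.041],[[0.093,-0.051,-0.002],-0.041],[[0.099,-0.039,-0.002],-0.041]]
```

```bash
python3 -m jog '[[[-0.023,-0.104,-0.002],-0.041],[[-0.009,-0.106,-0.002],-0.041],[[0.004,-0.106,-0.002],-0.041],[[0.018,-0.105,-0.002],-0.041],[[0.031,-0.101,-0.002],-0.041],[[0.044,-0.097,-0.002],-0.041],[[0.056,-0.09,-0.002],-0.041],[[0.067,-0.082,-0.002],-0.041]]'; python3 -m jog '[[[0.077,-0.073,-0.002],-0.041],[[0.086,-0.062,-0.002],-0.041],[[0.093,-0.051,-0.002],-0.041],[[0.099,-0.039,-0.002],-0.041],[[0,0,0],0],[[0,0,0],0],[[0,0,0],0]]'; python3 plan.py 558.1 -4 22 85.75 4
```

```text
time_s: 50.55
position: [571.8, -87.1, 113.2]
eef_rot: [0.881, 0.473, -0.002, -0.001]
contact_force: [0.1, -0.2, -1.6]
width: 0.767
grip_force: 34.5
time_s: 51.42
position: [559.2, -5.9, 116.4]
eef_rot: [0.734, 0.679, -0.001, 0.0]
contact_force: [0.3, -0.1, -0.2]
width: 0.763
grip_force: 34.5
pos [559.2  -5.9 116.4] a 85.57 tilt 0.07 q7 -0.37 w 0.763 F [ 0.3 -0.1 -0.2]
step mm 23.6 deg 0.04
[[[0.002,-0.002,0.118],-0.0002],[[0.002,-0.002,0.118],-0.0002],[[0.002,-0.002,0.118],-0.0002],[[0.002,-0.002,0.118],-0.0002]]
```

```bash
python3 -m jog '[[[0,-0.001,0.118],0],[[0,-0.001,0.118],0],[[0,-0.001,0.118],0],[[0,-0.001,0.118],0],[[0,0,0],0],[[0,0,0],0]]'; python3 -m jog '[[[0,0,0.02],0],[[0,0,0.02],0],[[0,0,0],0],[[0,0,0],0],[[0,0,0],0]]';python3 plan.py 558.1 -4 1 85.75 2
```

```text
time_s: 52.18
position: [559.3, -4.6, 23.1]
eef_rot: [0.733, 0.68, 0.0, 0.001]
contact_force: [-0.1, -0.5, -0.9]
width: 0.761
grip_force: 34.5
time_s: 52.8
position: [558.6, -4.2, 14.6]
eef_rot: [0.733, 0.68, 0.0, 0.0]
contact_force: [0.2, 0.2, -0.1]
width: 0.762
grip_force: 34.5
pos [558.6  -4.2  14.6] a 85.75 tilt 0.01 q7 -0.44 w 0.762 F [ 0.2  0.2 -0.1]
step mm 6.8 deg -0.0
[[[0.001,-0.001,0.034],0.0],[[0.001,-0.001,0.034],0.0]]
```

```bash
python3 -m jog '[[[0,-0.001,0.02],0],[[0.001,-0.001,0.02],0],[[0,0,0.015],0],[[0,0,0.012],0],[[0,0,0],0],[[0,0,0],0]]'; python3 plan.py 558.1 -4 0 85.75 2
```

```text
time_s: 53.55
position: [558.2, -4.0, 1.0]
eef_rot: [0.733, 0.68, 0.0, 0.0]
contact_force: [0.5, 0.5, -1.1]
width: 0.764
grip_force: 34.5
pos [558.2  -4.    1. ] a 85.75 tilt 0.01 q7 -0.45 w 0.764 F [ 0.5  0.5 -1.1]
step mm 0.5 deg -0.0
[[[0.0,-0.0,0.003],0.0],[[0.0,-0.0,0.003],0.0]]
```

```bash
python3 -m jog '[[[0,0,0.005],0],[[0,0,0],0],[[0,0,0],0]]'; python3 -m jog '[[[0,0,0],0],[[0,0,0],0],[[0,0,0],0],[[0,0,0],0],[[0,0,0],0]]' -1; python3 -m jog '[[[0,0,-0.1],0],[[0,0,-0.2],0],[[0,0,-0.25],0],[[0,0,-0.25],0],[[0,0,-0.2],0],[[0,0,0],0],[[0,0,0],0]]'; python3 -m jog '[[[-0.25,0.05,-0.1],0],[[-0.25,0.05,-0.1],0],[[-0.25,0.05,-0.1],0],[[-0.25,0.05,0],0],[[-0.25,0.05,0],0],[[-0.25,0.05,0],0],[[0,0,0],0],[[0,0,0],0]]'
python3 - <<'E'
from fit import *
for n in("side","top"):
    im=imaging.camera(n); 
    for o,p,d in (("gift_narrow",(569,150,-.06),None),("gift_square",(558,-4,-.06),None),("gift_long",(537,-128,-.22),(91,61,3,31)),("carton",(537,-128,-.22),None)): print(n,o,fit(o,n,p,d))
    if n=="side": A=cv2.resize(im[140:260,220:345],None,fx=3.2,fy=3.2)
    else: B=cv2.resize(im[160:280,190:315+50],None,fx=2.28,fy=2.28)
c=np.zeros((400,800,3),np.uint8); c[:A.shape[0],:400]=A[:,:400]; c[:B.shape[0],400:400+min(400,B.shape[1])]=B[:,:400]; cv2.imwrite("pics/f.png",c)
E
```

```text
time_s: 53.92
position: [558.3, -4.1, 0.7]
eef_rot: [0.733, 0.68, 0.0, 0.0]
contact_force: [-1.6, 0.2, 4.8]
width: 0.76
grip_force: 35.2
time_s: 54.55
position: [558.1, -4.0, -0.0]
eef_rot: [0.733, 0.68, 0.0, -0.0]
contact_force: [-0.4, -0.7, 0.3]
width: 1.002
grip_force: 0.0
time_s: 55.42
position: [557.3, -4.3, 199.3]
eef_rot: [0.733, 0.68, -0.001, -0.0]
contact_force: [0.3, -0.1, -0.0]
width: 0.999
grip_force: 0.0
time_s: 56.42
position: [595.2, -306.6, 257.8]
eef_rot: [0.733, 0.681, -0.0, -0.002]
contact_force: [-0.2, 0.9, -0.7]
width: 1.001
grip_force: 0.0
side gift_narrow (np.float64(573.5), np.float64(142.7), np.float64(-0.019), 'iou', np.float64(0.939), 0.58)
side gift_square (np.float64(563.5), np.float64(-11.3), np.float64(-0.037), 'iou', np.float64(0.934), 0.91)
side gift_long (np.float64(543.5), np.float64(-140.7), np.float64(-0.19), 'iou', np.float64(0.871), 0.63)
side carton (np.float64(538.0), np.float64(-130.2), np.float64(-0.234), 'iou', np.float64(0.694), 0.68)
top gift_narrow (np.float64(569.6), np.float64(150.2), np.float64(-0.084), 'iou', np.float64(0.926), 0.71)
top gift_square (np.float64(558.6), np.float64(-3.9), np.float64(-0.061), 'iou', np.float64(0.924), 0.83)
top gift_long (np.float64(538.0), np.float64(-130.0), np.float64(-0.206), 'iou', np.float64(0.947), 0.85)
top carton (np.float64(538.0), np.float64(-128.1), np.float64(-0.243), 'iou', np.float64(0.958), 0.9)
```

View pics/f.png

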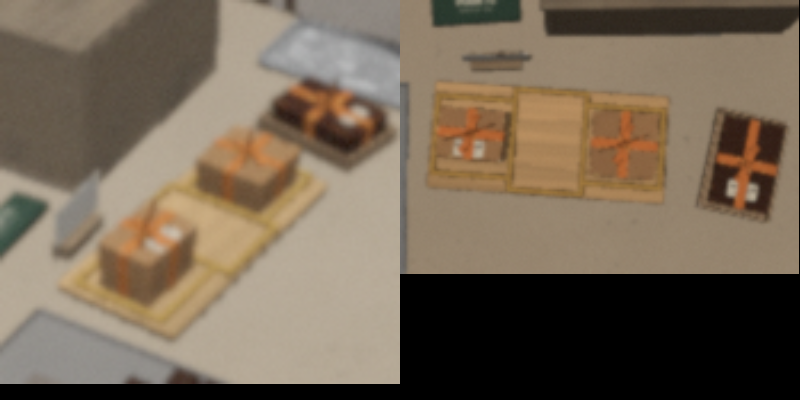

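Both views show the small boxes seated in their compartments, the long box inside the carton and the bystanders untouched.

```bash
python3 -m jog '[[[0,0,0],0],[[0,0,0],0]]'; python3 -c "
from bench import ctrl; print(ctrl.hand_in())"
```

```text
time_s: 57.18
position: [595.7, -307.7, 260.1]
eef_rot: [0.733, 0.68, 0.0, 0.0]
contact_force: [0.1, -0.6, 1.0]
width: 1.002
grip_force: 0.0
the job is handed in; nothing more can be done
None
```

I handed the job in at about 57 s, and no verdict came back. In the last pictures the long box lies in the carton, both small boxes are back in their own compartments, and the price card and green bar look unmoved (the orange bar was out of frame).

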